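Crack the dry box

ROBOT

A 6-joint arm with a two-finger parallel gripper is mounted at the origin on the work surface. World frame = base frame: x ahead of the robot, y to its left, z up, the work surface at z = 0. Lengths are in m, angles in rad, forces in N, time in s.
With the tool pointing down it reaches from about 0.35 to 0.8 m from the base axis. Payload 7.3 kg.
Tool frame: the origin (TCP) lies between the finger pads; the fingertips stand 25 mm ahead of it and the grasp point (between the pads) lies 6 mm ahead of it (r.tip_extent is the distance from the TCP to the fingertips, in m); z points along the fingers, y is the direction in which the jaws open and shut (so a half turn about z gives the same grasp; the last joint's range is limited). The gripper opens to 85 mm and grips with 20 to 120 N. Pads are 22 mm wide; open, the fingers measure 114 mm over their backs; the gripper's body (76 mm by 85 mm) begins 54 mm behind the grasp point. The pads swing forward as they close: fully open they stand 13 mm farther back than shut.
Start: joints at [1.086, 0.342, 1.524, -0, 1.275, -0.146], TCP at [0.174, 0.495, 0.256] pointing down, gripper open.
Joint ranges: [-2.53, 2.53], [-0.77, 2.02], [0.04, 2.7], [-1, 4.14], [0.28, 2.66], [-3.11, 3.11]. Speed limits (rad/s): [2.57, 2.57, 3.14, 3.14, 3.14, 3.14].

INTERFACE

Orientations are given as a unit quaternion [x, y, z, w].
In Python, from workcell import r, command_gripper, optics gives the robot as it stands. The module is installed in compiled form; this text tells all that it offers. Calls block until the motion is done:
- r.reach(position, orientation): joint-space move of the TCP to a pose.
- r.move_straight(position, orientation=None, speed=0.15, max_force=None): straight line of the TCP; orientation=None keeps the orientation; speed is the mean speed in m/s. With max_force (N) it stops when the force on the tool has changed by that much, and returns True; else False.
- r.movej(angles): joint-space move.
- command_gripper(opening, force=None): finger opening in m; force is the grip in N (None keeps the last); returns when the fingers have stopped.
- r.hold(seconds).
- r.solve_ik(position, orientation): joint angles nearest the present ones, or None.
- r.read_state(): the state.
- optics.get_image(name): name is "scene" or "top"; returns (picture, depth): 384x512x3 uint8, red, green, blue; 384x512 float32, m along the optical axis (not along the pixel's ray), 0 where there is no reading.
- optics.camera_model(name): a dict with "K" (3x3 intrinsics, pixels), "k1" (the pictures are not rectified: a ray, as slopes to the right and down, at radius r is drawn at 1 + k1 r^2 times it, then the intrinsics apply), "R" (3x3) and "t" (3): a world point X has camera coordinates R X + t. Camera axes: x right, y down, z forward; pixel columns grow to the right and rows downward; lengths in m; the calibration is good to about 2 mm. A picture is of the moment at which its call begins. camera_model takes no time and is no camera call.
A pose or a line that the arm cannot do raises r.PlanningError and nothing moves.
- r.finish_job(): hands the job in, once; it reports no verdict.
The state is a dict: "time_s": time; "joint_positions": joint angles; "dq": joint speeds; "tau": joint torques, N m; "eef_pos": TCP position; "eef_rot": TCP orientation; "contact_force": force on the tool from outside, world axes, zero at the start; "torque": the same for the moment, N m; "grip_width": finger opening in m.
Only numpy, scipy, OpenCV 4.12 (cv2) and the standard library are available. Lean on these libraries where they do the work, as an engineer would, in place of code of your own. Each camera call takes 0.05 s, during which the arm holds its last target. There are 200 camera calls.

TASK

The steel weight standing on the lid of the dry box has to go back into its own storage cup first: of the three cups it is the one whose well it just fits. Set it down in there, standing on the well's floor, and let go of it; do not drop it. Then take the dry box's lid by its handle, pull it free of its sticky seal and hold its front edge about 2 cm open to let it vent, without swinging it wide open; finish while still holding the lid like that, and leave the bottle, the jar, and the small weight in its cup where they are.

Things in the scene. Friction and masses are not known exactly. Their poses are not given: they have to be found in the camera images.
- weight: Stainless calibration weight, 0.3 to 0.6 kg, standing loose on the lid. Upright cylinder 38 mm in diameter and 52 mm high with two dark bands, above it a narrow neck (16 mm) and a round grip knob 22 mm in diameter from 63 to 75 mm above its underside. Origin at the centre of its underside, z up.
- cup_m: The weight's own cup: fixed beige plastic block 60 x 60 x 35 mm (two dark marks on a corner) with one round well 43 mm in diameter and 25 mm deep in the middle of its top, so the well's floor is 10 mm above the origin. Origin at the centre of its underside (on the table), z up.
- cup_l: Wrong cup: fixed beige block 74 x 74 x 35 mm (three marks) with an empty round well 56 mm in diameter, 25 mm deep. Origin at the centre of its underside.
- cup_s: Fixed beige block 46 x 46 x 35 mm (one mark) with a well 27 mm in diameter, 25 mm deep, in which the small weight stands. Origin at the centre of its underside. The three cups stand in a group to the robot's right in any order.
- small_weight: Small calibration weight standing in cup_s: 24 mm in diameter, 53 mm high over all with its knob. Leave alone. Origin at the centre of its underside.
- amber_bottle: Amber glass bottle with a black cap, 64 mm in diameter, 140 mm tall, standing on the table. Leave alone. Origin at the centre of its underside.
- white_jar: White plastic jar, 72 mm in diameter, 100 mm tall, standing on the table. Leave alone. Origin at the centre of its underside.
- drybox: Dry box (desiccator), fixed: cream box 190 mm (its x) by 220 mm (its y) and 100 mm high, with the lid (12 mm thick, clear window) on top; the closed lid's top is 112 mm above the origin. Origin at the centre of its underside on the table, z up; its -x side is the front, where the lid opens; the lid's hinge is along its y axis at the far (+x) top edge.
- hinge_line (a point): Middle of the lid's hinge axis, at the box's far top edge, 100 mm above the table; the axis is the point's y axis.
- lid_handle (a point): Middle of the lid's handle grip: a round steel bar 12 mm thick running 100 mm along the lid's y, its axis 35 mm above the lid's top face (29 mm free under the bar), carried by a post at each end. 165 mm in front of the hinge axis and 47 mm above it when closed. Moves with the lid; axes as the box's when closed.
- lid_front (a point): Middle of the lower front edge of the lid, 194 mm in front of the hinge axis; moves with the lid. Its height above its closed height (100 mm) is the opening.
- lid (a joint): Lid hinge angle in rad, 0 closed, growing as the front edge rises (2 cm open is about 0.10), up to 1.3. The seal sticks: the upward pull at the handle rises to a peak of about 16 to 20 N within the first 1 to 2 mm, then fades, and from about 7 mm up only the lid's own weight, about 2 to 4.5 N at the handle, is left. Let go, the lid falls shut.
There are look-alikes about, which are no part of the job. Leave any blue or orange look-alike of the weight alone.

How it is judged:
On the way, in this order (a step that is already met when the one before it is completed fails the run):
1. the weight stands on the floor of its own cup, let go, with the lid still shut (horizontal distance between weight and cup_m below 0.006 m and z of weight in the frame of cup_m below 0.014 m and angle between weight's own z axis and vertical below 0.1 rad and contact force between the fingers and weight below 0.1 N and value of joint lid below 0.03 rad), for 0.2 s.
2. the lid is broken free of its seal by the fingers (value of joint lid above 0.055 rad and contact force between the fingers and drybox above 0.5 N), for 0.2 s.
At the end, for the whole second after the job is handed in: The fingers hold the lid still at 0.06 to 0.165 rad (front edge about 12 to 32 mm up), the weight stands upright on the floor of its own cup (cup_m), within 6 mm of its centre, and the bottle, the jar and the small weight are within 20 mm of where they were (value of joint lid between 0.06 and 0.165 rad and velocity of joint lid between -0.12 and 0.12 rad/s and contact force between the fingers and drybox above 0.5 N and horizontal distance between weight and cup_m below 0.006 m and z of weight in the frame of cup_m below 0.014 m and angle between weight's own z axis and vertical below 0.1 rad and distance of each of amber_bottle, white_jar, small_weight from where it was at the start of the episode below 0.02 m); the arm keeps its last pose, push and grip.
It fails at once if the lid is swung wide open (beyond 0.35 rad) (value of joint lid above 0.35 rad).
It fails at once if the weight is dropped (falls or flies faster than 0.6 m/s out of the fingers) (linear speed of weight above 0.6 m/s and contact force between the fingers and weight below 0.1 N).
It fails at once if the bottle, the jar or the small weight is moved more than 30 mm (distance of any of amber_bottle, white_jar, small_weight from where it was at the start of the episode above 0.03 m).
It also fails if it takes over 53 s, if anything falls off the work surface, if the arm or the gripper's body presses on something with over 40 N, if the wrist force passes 120 N, or if a joint passes its speed limit or range.

## Working session

There is one attempt and no reset: what is moved stays moved. The work goes in short steps, each a Python script; the robot and the scene stay as the last script left them, time stands still between calls to the robot, and variables do not carry over. Pictures are saved under pics/ and viewed, about 8 in all and at most 12, crops included, and the job is handed in when it is done.

```bash
mkdir -p pics
cat > h.py <<'E'
import numpy as np, cv2
from workcell import r, command_gripper, optics
def snap(n,tag):
    p,d=optics.get_image(n); cv2.imwrite(f'pics/{tag}.png',cv2.cvtColor(p,cv2.COLOR_RGB2BGR)); np.savez(f'{tag}.npz',p=p,d=d); return p,d
def ray(n,uv):
    c=optics.camera_model(n);K=np.array(c['K']);R=np.array(c['R']);t=np.array(c['t'])
    uv=np.atleast_2d(np.asarray(uv,float)); x=(uv-[K[0,2],K[1,2]])/[K[0,0],K[1,1]]
    y=x.copy()
    for _ in range(20): y=x/(1+c['k1']*(y**2).sum(1,keepdims=True))
    return -R.T@t,y,R
def plane(n,uv,z):
    o,y,R=ray(n,uv); D=np.c_[y,np.ones(len(y))]@R; return o+D*((z-o[2])/D[:,2])[:,None]
def cloud(n,d):
    v,u=np.mgrid[0:384,0:512]; o,y,R=ray(n,np.c_[u.ravel(),v.ravel()])
    P=o+(np.c_[y,np.ones(len(y))]*d.reshape(-1,1))@R; return P.reshape(384,512,3)
E
python3 - <<'E'
from h import *
for n in('scene','top'):
    p,d=snap(n,n+'0'); c=optics.camera_model(n); print(n,np.round(-np.array(c['R']).T@c['t'],3),np.array(c['K']).round(1).tolist(),c['k1'],(d==0).mean())
a=[cv2.imread(f'pics/{n}0.png') for n in('scene','top')]
E
```

```text
scene [1.124 0.489 0.822] [[380.5, 0.0, 254.7], [0.0, 380.5, 190.6], [0.0, 0.0, 1.0]] 0.0011456478112353687 0.0038553873697916665
top [0.402 0.006 1.023] [[376.7, 0.0, 254.2], [0.0, 376.7, 194.2], [0.0, 0.0, 1.0]] -0.10046931074050656 0.0037994384765625
```

View pics/top0.png

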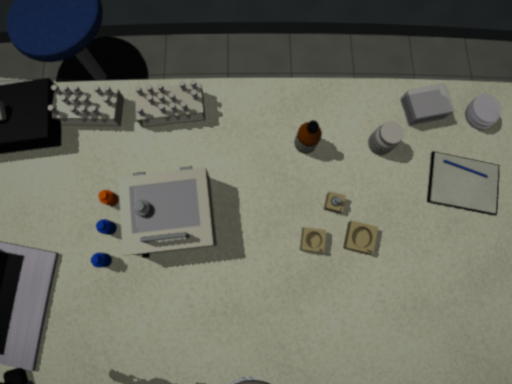

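View pics/scene0.png

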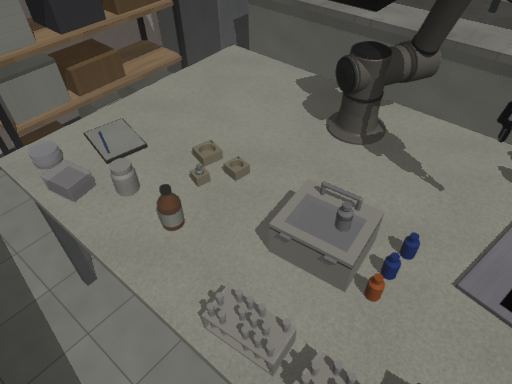

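The top view shows the box at about (167,208), the weight at (143,208), and the handle at (165,238). The medium cup is at (313,239), the small one at (336,202) and the large one at (361,237). The blue and orange look-alikes are to the left of the box. Next I'll measure these positions.

Run:
```python
from h import *
z=np.load('top0.npz');p,d=z['p'],z['d'];C=cloud('top',d)
def box(u0,u1,v0,v1,lo,hi):
    m=np.zeros(d.shape,bool);m[v0:v1,u0:u1]=1;m&=(C[...,2]>lo)&(C[...,2]<hi)&(d>0);return m
m=box(120,175,185,228,.172,.2);print('knob',m.sum(),C[m].mean(0).round(4),C[m].min(0).round(3),C[m].max(0).round(3))
m=box(130,205,225,250,.135,.165);q=C[m];print('handle',m.sum(),q.mean(0).round(4),q[:,1].min(),q[:,1].max(),np.polyfit(q[:,1],q[:,0],1))
m=box(100,230,150,260,.10,.122).astype(np.uint8);c=max(cv2.findContours(m,0,2)[0],key=cv2.contourArea)
P=plane('top',c[:,0],.112);R=cv2.minAreaRect(P[:,:2].astype(np.float32));print('lid',R)
for nm,(u0,u1,v0,v1) in dict(m=(290,332,222,258),s=(322,352,188,216),l=(340,384,216,258)).items():
    m=box(u0,u1,v0,v1,.022,.05).astype(np.uint8)
    cs=cv2.findContours(m,cv2.RETR_CCOMP,cv2.CHAIN_APPROX_NONE);c=max(cs[0],key=cv2.contourArea)
    print(nm,cv2.minAreaRect(plane('top',c[:,0],.035)[:,:2].astype(np.float32)))
t=np.hstack([cv2.resize(p[190:262,285:390],None,fx=5,fy=5,interpolation=2)[...,::-1]])
cv2.imwrite('pics/cups.png',t)
z=np.load('scene0.npz');C=cloud('scene',z['d']);d=z['d']
m=box(325,365,190,240,.172,.2);print('knob scene',m.sum(),C[m].mean(0).round(4),C[m].min(0).round(3),C[m].max(0).round(3))
m=box(300,375,175,215,.135,.165);q=C[m];print('handle scene',q.mean(0).round(4),q.max(0),np.polyfit(q[:,1],q[:,0],1))
m=box(220,252,152,182,.03,.05).astype(np.uint8);c=max(cv2.findContours(m,0,2)[0],key=cv2.contourArea);print('m scene',cv2.minAreaRect(plane('scene',c[:,0],.035)[:,:2].astype(np.float32)))
```

```text
knob 85 [0.5356 0.2506 0.186 ] [0.525 0.24  0.177] [0.546 0.263 0.189]
handle 243 [0.4704 0.202  0.1515] 0.1472552318771661 0.2567826772528825 [-0.11240919  0.49310163]
lid ((0.5403192043304443, 0.20938976109027863), (0.2014751434326172, 0.22079119086265564), 6.075355052947998)
m ((0.4668175280094147, -0.1655019223690033), (0.059785619378089905, 0.058408964425325394), 80.88086700439453)
s ((0.5660144090652466, -0.22821559011936188), (0.04840127378702164, 0.04859786108136177), 75.0746841430664)
l ((0.4720924496650696, -0.2939743995666504), (0.07668562233448029, 0.07635783404111862), 75.72901916503906)
knob scene 86 [0.5394 0.2502 0.1854] [0.526 0.239 0.173] [0.547 0.26  0.191]
handle scene [0.4768 0.2058 0.1509] [0.55239211 0.26624733 0.16482168] [0.05848227 0.46478596]
m scene ((0.4676179587841034, -0.16879390180110931), (0.06753458082675934, 0.06509962677955627), 81.54170989990234)
```

View pics/cups.png

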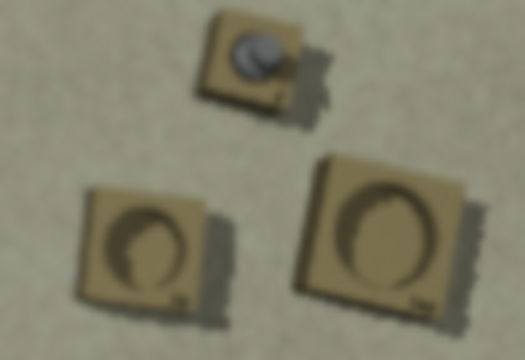

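The medium cup's well (rim in the crop spans x 104–187 and y 207–293) centres near pixel (313.7, 239.6). I'll pick the weight up now. I'll squeeze it once along x and then along y so that it's centred in the jaws both ways.

```bash
cat >> h.py <<'E'
from scipy.spatial.transform import Rotation as Ro
def Q(yaw): return (Ro.from_euler('z',yaw)*Ro.from_quat([1,0,0,0])).as_quat()   # jaws along world y rotated by yaw
def st(t=''):
    s=r.read_state(); print(t,'t',round(s['time_s'],2),'p',np.round(s['eef_pos'],4),'F',np.round(s['contact_force'],2),'w',round(s['grip_width'],4),'j6',round(s['joint_positions'][5],2)); return s
E
python3 - <<'E'
from h import *
print('well',plane('top',[[313.7,239.6]],.035))
for y in(0,np.pi,np.pi/2,-np.pi/2):
    print(y,[None if (j:=r.solve_ik(p,Q(y))) is None else np.round(j,2) for p in([.537,.2507,.167],[.467,-.166,.067],[.4704,.202,.141])])
E
```

```text
well [[ 0.46612707 -0.16664688  0.035     ]]
0 [array([ 0.31,  0.54,  1.46, -0.  ,  1.14,  1.88]), array([-0.5 ,  0.53,  1.83, -0.  ,  0.78,  1.07]), array([ 0.26,  0.44,  1.72, -0.  ,  0.98,  1.83])]
3.141592653589793 [array([ 0.31,  0.54,  1.46, -0.  ,  1.14, -1.26]), array([-0.5 ,  0.53,  1.83, -0.  ,  0.78, -2.07]), array([ 0.26,  0.44,  1.72, -0.  ,  0.98, -1.31])]
1.5707963267948966 [array([ 0.31,  0.54,  1.46, -0.  ,  1.14,  0.31]), array([-0.5 ,  0.53,  1.83, -0.  ,  0.78, -0.5 ]), array([ 0.26,  0.44,  1.72, -0.  ,  0.98,  0.26])]
-1.5707963267948966 [array([ 0.31,  0.54,  1.46, -0.  ,  1.14, -2.83]), array([-0.5 ,  0.53,  1.83, -0.  ,  0.78,  2.65]), array([ 0.26,  0.44,  1.72, -0.  ,  0.98, -2.89])]
```

Run:
```python
from h import *
P=np.array([.537,.2507,.167]); U=P+[0,0,.09]
r.reach(U,Q(np.pi/2)); command_gripper(.06,20); st('above')
print(r.move_straight(P,speed=.12,max_force=6)); st('down')
command_gripper(.0,20); st('sq x'); command_gripper(.056); 
r.reach(P,Q(0)); st('rot')
command_gripper(0,20); st('sq y'); snap('scene','g1')
command_gripper(0,45); st('grip')
r.move_straight(P+[0,0,.06],speed=.1); s=st('up'); snap('scene','g2'); snap('top','g2t')
a=[cv2.imread(f'pics/{n}.png')[90:330,200:512] for n in('g1','g2')]
cv2.imwrite('pics/g12.png',cv2.resize(np.hstack(a),(800,308)))
```

```text
above t 2.08 p [0.5368 0.2511 0.257 ] F [ 0.66  0.06 -0.25] w 0.06 j6 0.31
False
down t 2.98 p [0.5375 0.2508 0.1678] F [-0.4  -0.54  0.58] w 0.06 j6 0.31
sq x t 3.31 p [0.5373 0.2508 0.168 ] F [-1.1  -0.52  4.89] w 0.0367 j6 0.31
rot t 5.03 p [0.537  0.2507 0.167 ] F [-0.97 -0.08 -0.22] w 0.0559 j6 1.88
sq y t 5.33 p [0.537  0.2508 0.1671] F [0.15 1.79 1.63] w 0.0372 j6 1.88
grip t 5.59 p [0.537  0.2508 0.1672] F [-0.56  0.06  2.09] w 0.0364 j6 1.88
up t 6.34 p [0.5365 0.2505 0.226 ] F [ 0.36  0.86 -5.65] w 0.0363 j6 1.88
```

View pics/g12.png

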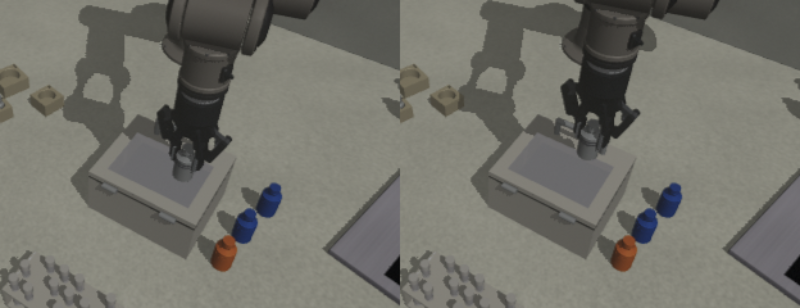

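The weight is gripped and lifted (about 5.6 N). Next I'll go over the medium cup and check the alignment.

Run:
```python
from h import *
T=np.array([.4663,-.1663,.0])
r.reach(T+[0,0,.226],Q(0)); r.move_straight(T+[0,0,.098],speed=.15); st('over'); r.hold(.2); st('over')
p,d=snap('scene','c1'); q,_=snap('top','c1t')
a=cv2.resize(cv2.imread('pics/c1.png')[110:200,185:285],None,fx=4,fy=4,interpolation=2);b=cv2.resize(cv2.imread('pics/c1t.png')[195:285,275:375],None,fx=4,fy=4,interpolation=2)
cv2.imwrite('pics/c12.png',np.hstack([a,b]))
```

```text
over t 9.0 p [ 0.467  -0.1664  0.0987] F [ 0.97  0.55 -4.24] w 0.0361 j6 1.07
over t 9.2 p [ 0.4667 -0.1665  0.0988] F [ 0.04 -0.07 -5.07] w 0.0365 j6 1.07
```

View pics/c12.png

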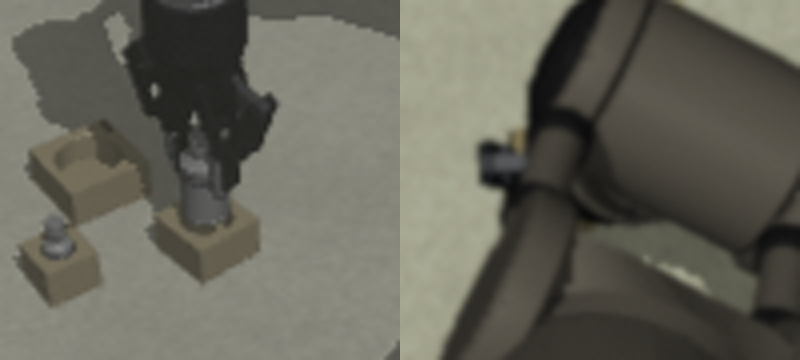

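In the left crop the weight hangs over the medium cup and looks centred on it (about (207,225)). Now I'll lower it with a force guard, trying small offsets if it catches on the rim.

Run:
```python
from h import *
T=np.array([.4663,-.1663,.0])
offs=[(0,0)]+[(a*np.cos(k),a*np.sin(k)) for a in(.002,.0035) for k in np.arange(8)*np.pi/4][:12]
for o in offs:
    X=T+[*o,0]
    r.move_straight(X+[0,0,.095],speed=.05)
    hit=r.move_straight(X+[0,0,.0625],speed=.03,max_force=5); s=st(f'{np.round(o,4)} {hit}')
    if s['eef_pos'][2]<.072: break
snap('scene','c2')
```

```text
[0 0] True t 10.47 p [ 0.4661 -0.1662  0.0652] F [-1.35 -0.19  5.45] w 0.0363 j6 1.07
```

It went in on the first try and touched the well floor at TCP z 0.0652, as predicted. Now I'll release it, check, and retreat.

Run:
```python
from h import *
command_gripper(.046); s=st('rel'); command_gripper(.054)
r.move_straight(np.array([.4661,-.1662,.17]),speed=.1); st('up')
yaw=np.pi/2+.108; H=np.array([.4706,.2025,.26]); 
r.reach(H,Q(yaw)); command_gripper(.04,60); st('handle')
p,d=snap('top','e'); snap('scene','e1'); C=cloud('top',d)
a=cv2.resize(p[190:262,285:390],None,fx=4,fy=4,interpolation=2)[...,::-1]
b=cv2.resize(cv2.imread('pics/e1.png')[130:290,180:380],None,fx=1.8,fy=1.8,interpolation=2)
cv2.imwrite('pics/e12.png',np.hstack([a,b]))
m=np.zeros(d.shape,bool);m[222:258,290:336]=1;m&=(C[...,2]>.065)&(d>0);print('knob',m.sum(),C[m].mean(0),C[m].min(0),C[m].max(0))
```

```text
rel t 10.78 p [ 0.4653 -0.1658  0.0642] F [ 0.21  0.4  -0.28] w 0.0464 j6 1.07
up t 12.23 p [ 0.4658 -0.166   0.1694] F [-0.01  0.44 -0.76] w 0.0537 j6 1.07
handle t 13.94 p [0.4708 0.2019 0.2598] F [-0.52  0.47 -0.01] w 0.0402 j6 0.15
knob 71 [ 0.46624679 -0.16228532  0.08087414] [ 0.4530374  -0.17723377  0.06506965] [ 0.47688993 -0.15173049  0.08781376]
```

View pics/e12.png

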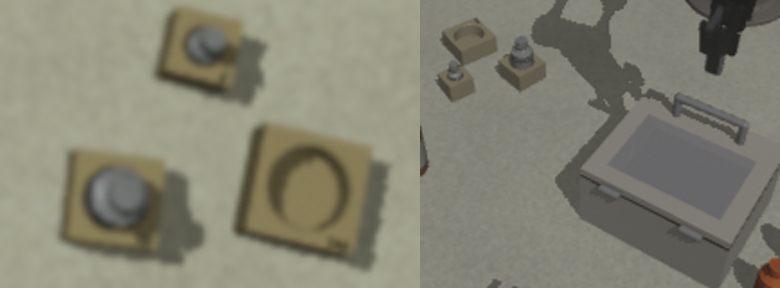

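The weight is standing in the medium cup (left crop (115,197)), its knob top is at z≈0.085, and the lid is shut. Next I'll grip the handle and pull along the hinge arc.

```bash
cat >> h.py <<'E'
YAW=.108; H0=np.array([.4706,.2022,.147]); BX=np.array([np.cos(YAW),np.sin(YAW),0]); BY=np.array([-np.sin(YAW),np.cos(YAW),0])
HG=H0+.165*BX-[0,0,.047]
def lidpose(th,tcp0):
    R=Ro.from_rotvec(BY*th); return HG+R.apply(tcp0-HG),(R*Ro.from_quat(Q(np.pi/2+YAW))).as_quat()
E
python3 - <<'E'
from h import *
G=H0+[0,0,.006]
print(r.move_straight(G,speed=.1,max_force=8)); st('down')
command_gripper(0,100); st('grip'); r.hold(.2); s=st('settled'); print('q',np.round(s['eef_rot'],3))
tcp0=np.array(s['eef_pos'])
np.save('tcp0.npy',tcp0)
for th in(.02,.045,.075,.105):
    p,q=lidpose(th,tcp0); r.move_straight(p,q,speed=.03); st(f'th {th} cmd {np.round(p,4)}')
r.hold(.5); st('hold'); snap('scene','f'); snap('top','ft')
cv2.imwrite('pics/f1.png',cv2.resize(cv2.imread('pics/f.png')[130:290,180:400],None,fx=3,fy=3,interpolation=2))
E
```

```text
False
down t 15.26 p [0.471  0.2023 0.1536] F [ 0.35 -0.48 -0.09] w 0.0401 j6 0.15
grip t 15.65 p [0.4691 0.2021 0.1536] F [-7.5  -1.52  8.26] w 0.0091 j6 0.15
settled t 15.85 p [0.4691 0.2021 0.1536] F [-6.43 -0.62  7.91] w 0.0088 j6 0.15
q [ 0.668  0.744 -0.001 -0.001]
th 0.02 cmd [0.4702 0.2022 0.1569] t 16.13 p [0.4698 0.2022 0.1561] F [  2.04   1.34 -10.58] w 0.0088 j6 0.15
th 0.045 cmd [0.4716 0.2024 0.1611] t 16.43 p [0.4716 0.2024 0.1612] F [-1.04  0.21 -3.57] w 0.0085 j6 0.14
th 0.075 cmd [0.4735 0.2026 0.166 ] t 16.75 p [0.4737 0.2026 0.1666] F [-0.98  0.73  0.12] w 0.0087 j6 0.14
th 0.105 cmd [0.4756 0.2028 0.1708] t 17.07 p [0.4757 0.2028 0.1713] F [-0.89  0.09  0.63] w 0.0088 j6 0.13
hold t 17.57 p [0.4755 0.2028 0.1708] F [-1.48 -0.09  1.83] w 0.0087 j6 0.13
```

View pics/f1.png

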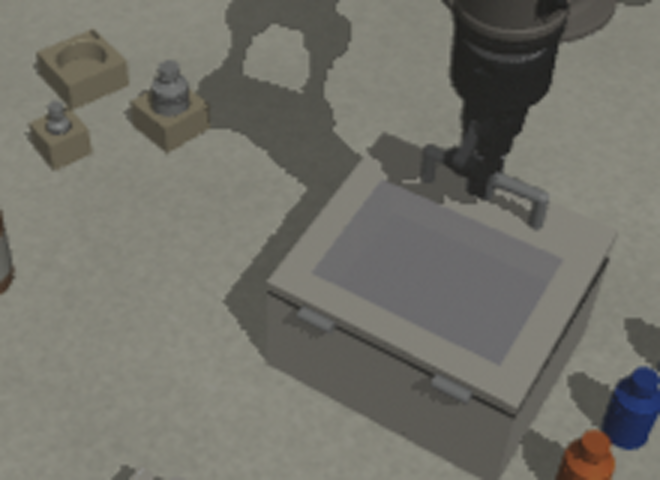

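The fingers are around the bar and the lid seems to be ajar. I'll check its angle from depth, and the force bias.

Run:
```python
from h import *
for f,n in(('top0','top'),('e1','scene'),('f','scene'),('ft','top')):
    z=np.load(f+'.npz');C=cloud(n,z['d']);rel=C-HG;x=rel@BX;y=rel@BY
    m=(x<-.02)&(x>-.185)&(abs(y)<.1)&(C[...,2]>.095)&(C[...,2]<.137)
    A=np.c_[x[m],y[m],np.ones(m.sum())];b=C[m][:,2];w=np.ones(len(b),bool)
    for _ in range(6):
        k=np.linalg.lstsq(A[w],b[w],rcond=None)[0];e=abs(b-A@k);w=e<max(.003,1.5*np.median(e))
    print(f,m.sum(),w.sum(),'lid angle',np.arctan(-k[0]).round(4),k.round(4),e[w].std())
r.hold(.3);st()
```

```text
top0 4911 4530 lid angle 0.0003 [-0.0003  0.0014  0.1119] 0.0007781813170865689
e1 4042 3933 lid angle 0.0019 [-0.0019 -0.0007  0.1129] 0.0006884233647009995
f 4333 4233 lid angle 0.1063 [-0.1067 -0.0011  0.1128] 0.0007186890061122945
ft 2813 2651 lid angle 0.1049 [-0.1053  0.0016  0.1118] 0.0007718075331824651
 t 17.98 p [0.4755 0.2028 0.1707] F [-0.84  1.03  1.37] w 0.0089 j6 0.13
```

```bash
python3 -c "
from h import *
r.hold(.3); s=st('final'); print(np.abs(s['dq']).max())
z0=np.load('scene0.npz')['p'].astype(int);z1=np.load('f.npz')['p'].astype(int)
for n,b in dict(bottle=(155,188,180,232),jar=(110,142,155,198),small=(188,214,160,188)).items(): print(n,abs(z0-z1)[b[2]:b[3],b[0]:b[1]].mean())
r.finish_job()"
```

```text
final t 18.27 p [0.4755 0.2028 0.1707] F [-1.92  0.43  0.8 ] w 0.0089 j6 0.13
0.0012981313915371995
bottle 3.804778554778555
jar 4.294331395348837
small 4.03021978021978
the job is handed in; nothing more can be done
```

The job is handed in at 18.3 s: the weight stands in its own cup (the medium one), and the gripper is holding the lid about 2 cm open.

- **Weight:** I gripped it by its body and lowered it under a force limit. It went into the well on the first try and touched the floor at the height I expected. I let go of it there with the lid still shut. The pictures afterwards show it upright, with the knob top at about z = 0.085 m, which matches standing on the well floor. I did not measure its distance from the cup centre on its own after release. The depth average of the knob region was 4 mm off in y. I put that down to side surfaces visible to the camera, because the tool position at release was within about 1 mm of the measured well centre.
- **Lid:** I gripped the handle at 100 N and pulled it along the hinge arc, which broke the seal. Depth measurements put the lid at 0.106 rad (scene camera) and 0.105 rad (top camera), so the front edge is about 20 mm up. The arm was still, with joint speeds around 0.001 rad/s.
- **Bottle, jar and small weight:** their image regions changed by only about 4 grey levels between the first and last scene pictures, so they do not appear to have moved.
- **One reading that disagreed:** at the end the wrist force read about +1 N vertically, where the lid's weight should show as 2 to 4.5 N downward. The squeeze on the handle had already shifted this reading by about 8 N. The lid angle and the finger gap of 8.9 mm around the 12 mm bar both say the lid is held. The weight read 36.3 mm for its 38 mm, so the gap reading runs low under grip.

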